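# Tighten and pin the hub nut of an inclined tube rotator

### The arm

A 7-joint arm with a two-finger parallel gripper is mounted at the origin on the work surface. World frame = base frame: x ahead of the robot, y to its left, z up, the work surface at z = 0. Lengths are in m, angles in degrees, forces in N, time in s.
With the tool pointing down it reaches from about 0.425 to 0.875 m from the base axis. Payload 4.7 kg.
Tool frame: the origin (TCP) lies at the very end of the fingers, on their centre line; the grasp point (between the pads) lies behind it (env.pinch_z is the z of the grasp point in the tool frame, in m); z points along the fingers, y is the direction in which the jaws open and shut (so a half turn about z gives the same grasp; the last joint's range is limited). The gripper opens to 87 mm and grips with 3 to 60 N. Pads are 19 mm wide; open, the fingers measure 117 mm over their backs; the gripper's body (75 mm by 190 mm) begins 51 mm behind the grasp point.
Start: joints at [71.511, 18.392, -4.016, 83.108, 1.295, 78.541, -3.26], TCP at [0.215, -0.614, 0.223] pointing down, gripper open.
Joint ranges: [-163.93, 163.93], [-17.29, 119.83], [-79.2, 71.16], [3.27, 140.29], [-89.18, 269.18], [5.43, 117.66], [-154.24, 154.24]. Speed limits (degrees/s): [147.25, 147.25, 180, 180, 180, 180, 180].

### API

Orientations are given as [roll, pitch, yaw] about the fixed x, y, z axes, in that order (R = Rz(yaw) Ry(pitch) Rx(roll)).
In Python, from cell import readout, read_camera, env gives the robot as it stands. The module is installed in compiled form; this text tells all that it offers.
- The arm moves only by the tool servo_tool, never from a script. Its argument "plan" is a list that holds one entry, the list of rows, each a list of 5 numbers: the finger opening in m, from 0 to 0.087, then the shift along the tool's x, y, z in m, then the turn about the tool's z in rad. In form: [[[jaw, x, y, z, yaw], ...]]. A call has 1 to 12 rows; each row is the pose to reach, as a shift and turn from the pose measured when the call began, along the tool's axes at that moment; what a row does not reach only later rows make up. A row lasts 1/12 s, in which the tool goes at most 41.7 mm and 7.16 degrees, less where a joint would pass 70% of its speed; a pose out of reach is approached as far as the arm can. A call with a gripper value outside its range is refused whole. The fingers move at their own pace and stop on an object; "force" is the grip in N (left out, the last holds). Time passes only in rows, so rows that repeat a pose let the fingers close. It gives the time, the measured TCP pose, the force and the opening at its end, in the units of the state.
- readout.get_obs(): the state, without advancing time (a new reading comes with each control period).
- read_camera(name): name is "scene" or "top" or "wrist"; returns a dict with "image" (480x640x3 uint8, red, green, blue), "range_z" (480x640 float32, m along the optical axis (not along the pixel's ray), 0 where there is no reading), "mtx" (3x3 intrinsics, pixels), "D" ([k1, k2, p1, p2, k3] as OpenCV has them; the pictures are not rectified), "camera_from_world" (4x4, takes a point from world to camera coordinates). Camera axes: x right, y up, looking along -z (the intrinsics and any distortion apply to the point x, -y, -z); pixel columns grow to the right and rows downward; lengths in m; the calibration is good to about 2 mm. A picture is of the moment at which its call begins.
- env.sign_off(): hands the job in, once; it reports no verdict.
The state is a dict: "time_s": time; "qpos": joint angles; "joint_velocities": joint speeds; "effort": joint torques, N m; "tool_pos": TCP position; "tool_rot": TCP orientation; "force": force on the tool from outside, world axes, zero at the start; "wrist_torque": the same for the moment, N m; "grip_width": finger opening in m.
Only numpy, scipy, OpenCV 4.12 (cv2) and the standard library are available. Lean on these libraries where they do the work, as an engineer would, in place of code of your own. Each camera call takes 0.05 s, during which the arm holds its last target. There are 200 camera calls.

### The job

Tighten the castle nut on the tube rotator's sloping hub clockwise until it seats on its washer, then turn it on just to the first slot that lines up with the hole through the spindle, without overrunning that slot. Take the locking pin from the white tray and push it fully home through slot and hole, from either side, so that its square handle bears on the nut. Finally swing the rim pawl fully out to free the platter.

Things in the scene. Friction and masses are not known exactly. Their poses are not given: they have to be found in the camera images.
- hole (a point): Centre of 10 mm square hole across (white line on top along it) the dark 36 mm spindle that stands out of the castle nut at the hub of a white platter. z: up along the spindle, 30 deg from vertical, leaning to the robot's side; y: along the hole, level, open at both ends; x: uphill in the platter's plane. Along z: slot floors and top of hexagon 6.5 mm below, nut's top 7.5, spindle's end 15.5 above
- hub (a point): Point on the spindle's axis level with the platter's face, 50.5 mm below the hole, axes as the hole's. Platter 280 mm across, on a tube rotator with cream housing. Above the face: hub flange (110 mm across) 10 mm, washer (68 mm across) 15 mm, nut's underside 16.5 mm. Six capped tubes up to 20 mm above the face lie radially 72 to 136 mm from the axis, none within 45 deg of the hole's direction
- nut_mid (a point): Point on the nut's axis at mid height of its hexagon, 20.5 mm below the hole. Steel castle nut: hexagon 55 mm across flats, 27.5 mm high, under a round crown 50 mm across, 14 mm high, with six slots open at the top, 12 mm wide, each in the middle of a flat. The frame turns with the nut: z up along the axis, y square to a flat and along a slot
- nut (a joint): Turn of the castle nut, rad, growing as it tightens (clockwise seen from above it). Slots line up with the hole at 0, 1.047, 2.094 and 3.142. Starts loose at 0.15 to 0.95; turns with about 0.1 N m until it seats on the washer at 1.65, then with about 0.4 N m (the washer turns with it); stays where it is left. The slot wanted is at 2.094
- pin_mid (a point): Centre of the square handle (40 mm long, 18 x 18 mm) of the loose steel locking pin, 0.12 kg, lying flat in a shallow white tray (250 x 160 mm, walls 16 mm high, floor 3 mm thick) beside the machine, centre 9 mm above the tray's floor. x: along the shank, z: up. A spanner and a hex key lie in the tray too, well clear of the pin
- pin_shoulder (a point): Centre of the handle's end face, 20 mm along the pin's x from the handle's centre. From here the round shank, 8 mm across, runs 64 mm further along x; its nose tapers over the last 7 mm. With the pin home this face bears on the nut's flat, 27.5 mm from the hole's centre
- pawl (a joint): Swing of the platter's locking pawl, rad: 0 with its nose between two lugs of the rim, so that the platter cannot turn; 0.8 fully out at its stop, away from the platter. It swings in the platter's plane, clockwise seen from above, with about 0.12 N m, and stays where it is left. Anything beyond 0.55 counts as fully out
- pawl_knob (a point): Point on the axis of the pawl's upright black knob, 18 mm across, parallel to the spindle, just outside the rim on the machine's left front side. It lies in the middle of the knob's straight grip (28 mm high); the knob's top is 18 mm above it, the pawl's flat arm 27 mm below it. Axes with the pawl shut as the hole's
- pawl_pivot (a point): Point on the pawl's pivot axis (parallel to the spindle) level with the knob point and 56 mm from it; the pivot's screw head ends 19 mm below this point. The rim lugs grip the pawl's nose with 1 mm of play
There are look-alikes about, which are no part of the job. Of the things shaped like the part that bears pin_mid, the bare steel one is meant.

How it is judged (in metres and radians):
On the way, in this order (a step that is already met when the one before it is completed fails the run):
1. the castle nut is tightened down to its seat (value of joint nut above 1.64 rad), for 0.02 s.
2. the nut is turned on until the next slot lines up with the spindle hole (value of joint nut between 1.95 and 2.24 rad), for 0.2 s.
3. the locking pin is pushed home through slot and hole (distance between pin_shoulder and hole below 0.032 m and angle between the x axis of pin_mid and the y axis of hole, either way round below 0.15 rad and x of pin_shoulder in the frame of hole between -0.006 and 0.006 m), for 0.2 s.
4. the pawl is swung fully out (value of joint pawl above 0.55 rad), for 0.2 s.
At the end, for the whole second after the job is handed in: The nut stands tight at the first slot past its seat (2.094 rad, within 0.145), the pin lies through slot and hole with its shoulder within 32 mm of the hole's centre (27.5 is hard home), within 6 mm of the hole's line and within 0.15 rad of it, and the pawl stands beyond 0.55 rad (all of step 2 and all of step 3 and value of joint pawl above 0.55 rad); the robot touches nothing.
It fails at once if the nut is overrun past the first slot after its seat (value of joint nut above 2.3 rad).
It also fails if it takes over 72 s, if anything falls off the work surface, if the arm or the gripper's body presses on something with over 40 N, if the wrist force passes 120 N, or if a joint passes its speed limit or range.

## Working session

There is one attempt and no reset: what is moved stays moved. The work goes in short steps, Python scripts to look and compute and a tool call to move; the robot and the scene stay as the last step left them, time stands still between calls to the robot, and variables do not carry over. Pictures are saved under pics/ and viewed, about 8 in all and at most 12, crops included, and the job is handed in when it is done.

Besides the shell and the picture viewer there is one more tool, called after ">>>" as a command line: name --argument value ..., lists and objects as JSON in quotes. servo_tool: Moves the arm, as the interface text tells. Its arguments: {"type":"object","properties":{"plan":{"type":"array"},"force":{"type":"number"}},"required":["plan"]}

```bash
mkdir -p pics; ls; cat > h.py <<'E'
import numpy as np, cv2
from scipy.spatial.transform import Rotation as R
from cell import readout, read_camera, env
def save(name,f):
    c=read_camera(name); cv2.imwrite('pics/%s.png'%f,c['image'][:,:,::-1]); np.savez('pics/%s.npz'%f,**c); return c
def load(f): return dict(np.load('pics/%s.npz'%f))
def world(c,u,v,d=None):
    "pixels -> world using range (or given depth)"
    u=np.atleast_1d(u).astype(float);v=np.atleast_1d(v).astype(float)
    if d is None: d=c['range_z'][v.round().astype(int),u.round().astype(int)]
    n=cv2.undistortPoints(np.stack([u,v],1)[:,None],c['mtx'],c['D'])[:,0]
    p=np.stack([n[:,0]*d,-n[:,1]*d,-d*np.ones(len(u)),np.ones(len(u))],1)
    return (np.linalg.inv(c['camera_from_world'])@p.T).T[:,:3]
def pix(c,P):
    P=np.atleast_2d(P); q=(c['camera_from_world']@np.c_[P,np.ones(len(P))].T).T[:,:3]
    q=q*[1,-1,-1]
    return cv2.projectPoints(q,np.zeros(3),np.zeros(3),c['mtx'],c['D'])[0][:,0]
def tool():
    o=readout.get_obs(); return np.array(o['tool_pos']),R.from_euler('xyz',o['tool_rot'],degrees=True).as_matrix()
E
python3 - <<'E'
from h import *
for n in ['scene','top','wrist']:
    c=save(n,n+'0'); print(n,c['mtx'].ravel(),c['D'],np.linalg.inv(c['camera_from_world']).round(3))
o=readout.get_obs(); print(o, env.pinch_z)
a=cv2.imread('pics/scene0.png');b=cv2.imread('pics/top0.png')
E
```

```text
pics
scene [581.0159604    0.         324.1153       0.         581.0159604
 245.44894826   0.           0.           1.        ] [-0.12939941  0.          0.          0.          0.        ] [[-0.381 -0.794  0.473  1.088]
 [ 0.924 -0.336  0.181  0.22 ]
 [ 0.015  0.506  0.862  1.335]
 [ 0.     0.     0.     1.   ]]
top [441.07630797   0.         313.8687727    0.         441.07630797
 237.79790873   0.           0.           1.        ] [-0.01732112  0.          0.          0.          0.        ] [[-0.022  0.991 -0.134  0.337]
 [-1.    -0.024 -0.018 -0.045]
 [-0.021  0.133  0.991  1.004]
 [ 0.     0.     0.     1.   ]]
wrist [383.61282965   0.         317.26490817   0.         383.61282965
 239.66965447   0.           0.           1.        ] [-0.07227294  0.          0.          0.          0.        ] [[ 0.33   0.916  0.227  0.277]
 [-0.944  0.321  0.077 -0.592]
 [-0.002 -0.239  0.971  0.385]
 [ 0.     0.     0.     1.   ]]
{'time_s': 0.15, 'qpos': array([71.51254653, 18.42959262, -4.01640021, 83.16111432,  1.29618557,
       78.54131365, -3.25872687]), 'joint_velocities': array([ 0.03995436, -0.17926529, -0.00985079, -0.2456152 ,  0.07274504,
       -0.11398166,  0.0243943 ]), 'effort': array([-4.15520326e-04, -4.91796720e+01, -4.04696781e-01, -3.12876070e+01,
       -6.38981815e-02,  4.03877604e-02,  1.01335600e-04]), 'tool_pos': array([ 0.21459544, -0.61308835,  0.22168974]), 'tool_rot': array([-1.79913270e+02,  6.08862860e-03,  1.92992357e+01]), 'force': array([-0.69201428, -0.29966002, -0.26409522]), 'wrist_torque': array([ 0.05948429, -0.03271187,  0.00745844]), 'grip_width': 0.08696973719096318} -0.0187
```

View pics/scene0.png

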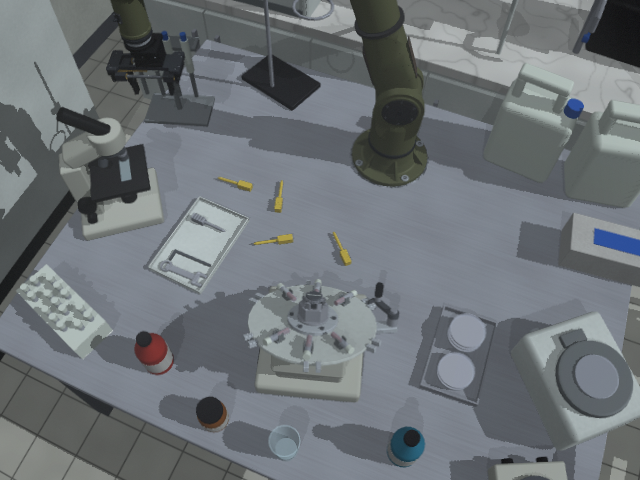

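View pics/top0.png

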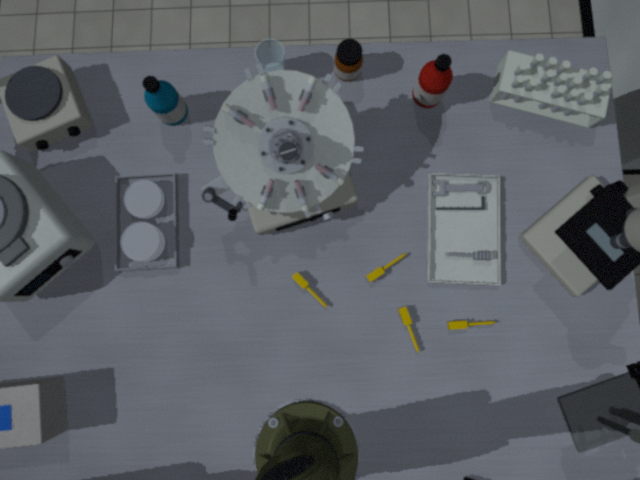

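```bash
python3 - <<'E'
from h import *
t=load('top0')
a=cv2.imread('pics/top0.png')
A=cv2.resize(a[60:240,190:370],(600,600),interpolation=cv2.INTER_CUBIC)
cv2.imwrite('pics/hub.png',A)
# platter plane
v,u=np.mgrid[65:215,210:360]; P=world(t,u.ravel(),v.ravel()); P=P[P[:,2]>0.1]
best=0;rng=np.random.default_rng(0)
for _ in range(500):
    q=P[rng.choice(len(P),3,False)]; n=np.cross(q[1]-q[0],q[2]-q[0])
    if np.linalg.norm(n)<1e-5: continue
    n/=np.linalg.norm(n); n*=np.sign(n[2]); m=abs((P-q[0])@n)<.002
    if m.sum()>best: best=m.sum();M=m
q=P[M];c=q.mean(0);n=np.linalg.svd(q-c,full_matrices=False)[2][2]; n*=np.sign(n[2])
print('plane',best,c,n,np.degrees(np.arccos(n[2])),'az',np.degrees(np.arctan2(n[1],n[0])))
h=(P-c)@n
x=np.array([-n[0]*n[2],-n[1]*n[2],1-n[2]**2]);x/=np.linalg.norm(x);y=np.cross(n,x)
print('x',x,'y',y)
# rim circle of platter from extent by min enclosing circle of inliers
uv=np.c_[(q-c)@x,(q-c)@y].astype(np.float32)
ce,r=cv2.minEnclosingCircle(uv); print('encl',ce,r)
# spindle end: highest
m=(h>.062)&(h<.07); g=(P-c)@x,(P-c)@y
for lo,hi in((.005,.013),(.055,.062),(.062,.07)):
  m=(h>lo)&(h<hi)&(np.hypot(g[0]-ce[0],g[1]-ce[1])<.065); 
  if m.sum(): print(lo,m.sum(),np.c_[g[0][m],g[1][m]].mean(0),(np.c_[g[0][m],g[1][m]].max(0)+np.c_[g[0][m],g[1][m]].min(0))/2,h[m].mean())
hub=c+ce[0]*x+ce[1]*y; print('hub enc',hub)
# pin
v,u=np.mgrid[240:270,435:505]; P=world(t,u.ravel(),v.ravel()); print('tray z',np.percentile(P[:,2],[5,50,95,99]))
m=(P[:,2]>.012)
for i in range(240,270,2): print(' '.join('%2d'%(z*1000) for z in world(t,np.arange(440,505,2),np.full(33,i))[:,2]))
print('pts',world(t,[448,475,486,495],[255,255,255,255]))
E
```

```text
plane 9296 [0.64095475 0.02549041 0.17406586] [-0.48219858 -0.14756242  0.86354494] 30.28303072052986 az -162.98484021555925
x [0.8257453  0.2526946  0.50427189] y [-2.92624721e-01  9.56227364e-01 -1.38777878e-17]
encl (-0.0036797919310629368, 0.01707054302096367) 0.16991323232650757
0.005 1371 [-0.00258048  0.00486917] [-0.00391325  0.00380096] 0.009687951853848981
0.055 152 [-0.0046395  0.0011678] [-0.00624656  0.00043175] 0.05821689609902206
0.062 308 [-0.00608986  0.0004204 ] [-0.00617483  0.00063451] 0.06525608211432427
hub enc [0.63292092 0.04088386 0.17221024]
tray z [-0.0002049   0.00338324  0.02012716  0.02313659]
 1  3  0  4  3  3  0  0  4  1  2  3  0  2  2  0  0  2  4  5  3  1  2  1  0  3  1  3  3 11 18 -1  3
 2  3  0  0  3  1  3  1  1  5  5  1  5  6  5  1  3  1  1  3  3  2  3  4  3  3  4  2  3 10 14  1 -2
 0  2  1  2  4  0  4  2  4  5  0  3  3  2  0  6  3  1  0  4  3  3  1  2  2  3  3  4  2  5 13 -1  2
 0  5  1  3  4  5  4  3  1  0  4  5  3  4  0  2  4  5  5  2  3  4  1  0  1  2  2  5  2 12 15 -1  0
 7  2  5  2  0  4  0  4  1  0  1  3  3  3  3  3  2  1  4  3  0  2  5  2  
[... 478 characters left out ...]
 20 20 21 22 21 21 25 20  3  0  9 18  1  0
 4  5  3  4  2  0  3  5  2  1  5  3  3  3  0  2  1  2  2  4  5  4  6  4  0  5  0  3 -1 13 15 -3  2
 2  1  2  1  2  4  1  3  2  2  1  2  4  5  5  4  0  2  0  4  0  0  2  2  3  4  1  4  2  7 13 -2  1
 2  3  2  3  3  1  1  0  2  2  3  2 -1  0  0  1  0  3  2  1  0  2  0  2  2  2  4  0  4  7 18  0 -3
 0  0  3  1  2  5  0  0  2  4  3  5  3  2  0  3  5  3  1  0  1  1  2  1  3  4  0  1  3  8 1003  0  0
 3  3  4  4  4  2  2  2  2  4  1  2  2  0  1  2  4  3  1  4  5  2  0  3  3  6  1  3  3 12 12  0  1
pts [[ 0.42401343 -0.32684821  0.01293007]
 [ 0.42196138 -0.38485436  0.01984844]
 [ 0.42106058 -0.40794065  0.02347267]
 [ 0.42230742 -0.43575275  0.00326016]]
```

View pics/hub.png

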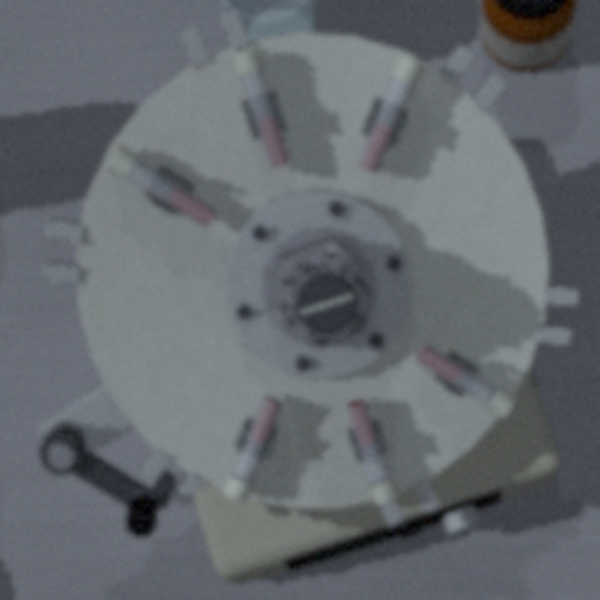

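>>> servo_tool --plan '[[[0.087, 0.27, -0.147, -0.01, 0], [0.087, 0.27, -0.147, -0.01, 0], [0.087, 0.27, -0.147, -0.01, 0], [0.087, 0.27, -0.147, -0.01, 0], [0.087, 0.27, -0.147, -0.01, 0], [0.087, 0.27, -0.147, -0.01, 0], [0.087, 0.27, -0.147, -0.01, 0], [0.087, 0.27, -0.147, -0.01, 0], [0.087, 0.27, -0.147, -0.01, 0], [0.087, 0.27, -0.147, -0.01, 0], [0.087, 0.27, -0.147, -0.01, 0]]]'

```text
time_s: 1.07
tool_pos: [0.4197, -0.3863, 0.2316]
tool_rot: [-179.9, 0.1, 19.2]
force: [-1.1, -1.0, -1.1]
grip_width: 0.0871
```

```bash
python3 - <<'E'
from h import *
c=save('wrist','pinw')
print(pix(c,[[.4225,-.3906,.012],[.4225,-.34,.012]]))
E
```

```text
[[322.88789108 210.45757068]
 [275.1631179  194.05441633]]
```

>>> servo_tool --plan '[[[0.087, 0.15, -0.15, -0.128, 0.038], [0.087, 0.15, -0.15, -0.128, 0.038], [0.087, 0.15, -0.15, -0.128, 0.038], [0.087, 0.15, -0.15, -0.128, 0.038], [0.087, 0.313, -0.318, -0.128, 0.038], [0.087, 0.313, -0.318, -0.128, 0.038], [0.087, 0.313, -0.318, -0.128, 0.038], [0.087, 0.313, -0.318, -0.128, 0.038], [0.087, 0.313, -0.318, -0.128, 0.038], [0.087, 0.313, -0.318, -0.128, 0.038], [0.087, 0.313, -0.318, -0.128, 0.038], [0.087, 0.313, -0.318, -0.128, 0.038]]]'

```text
time_s: 2.12
tool_pos: [0.6123, 0.0221, 0.3599]
tool_rot: [-179.7, -0.1, 17.3]
force: [-1.5, 0.9, 0.4]
grip_width: 0.087
```

>>> servo_tool --plan '[[[0.087, 0, 0, 0, 0], [0.087, 0, 0, 0, 0]]]'

```text
time_s: 2.28
tool_pos: [0.6124, 0.0217, 0.3594]
tool_rot: [-179.7, -0.0, 17.3]
force: [-0.0, -0.1, 0.2]
grip_width: 0.0866
```

```bash
python3 - <<'E'
from h import *
c=save('wrist','hubw'); print(tool())
print(pix(c,[[.6114,.0171,.2146]]))
p=cv2.imread('pics/pinw.png'); h=cv2.imread('pics/hubw.png')
cv2.imwrite('pics/two.png',np.vstack([cv2.resize(p,None,fx=.6,fy=.6),cv2.resize(h,None,fx=.6,fy=.6)]))
E
```

```text
(array([0.61216272, 0.01980814, 0.35936237]), array([[ 9.55556453e-01,  2.94803195e-01, -1.71482736e-03],
       [ 2.94807981e-01, -9.55546427e-01,  4.39089177e-03],
       [-3.44148239e-04, -4.70128976e-03, -9.99988890e-01]]))
[[323.62705608 230.16136187]]
```

View pics/hubw.png

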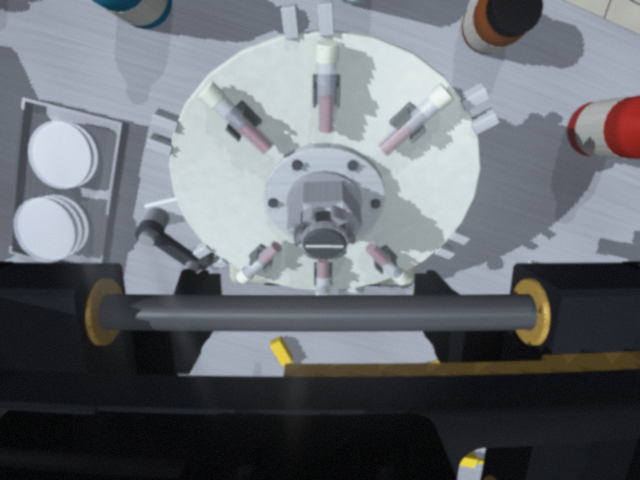

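View pics/pinw.png

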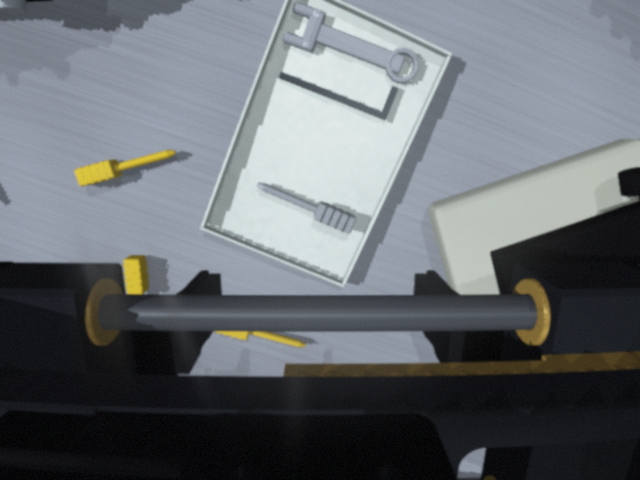

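```bash
python3 - <<'E'
from h import *
c=load('hubw')
v,u=np.mgrid[30:262,160:490]; P=world(c,u.ravel(),v.ravel()); U=u.ravel();V=v.ravel()
n=np.array([-0.482,-.1476,.8635])
best=0;rng=np.random.default_rng(0)
for _ in range(800):
    q=P[rng.choice(len(P),3,False)]; m_=np.cross(q[1]-q[0],q[2]-q[0])
    if np.linalg.norm(m_)<1e-5: continue
    m_/=np.linalg.norm(m_); m_*=np.sign(m_[2]); m=abs((P-q[0])@m_)<.002
    if m.sum()>best: best=m.sum();M=m
q=P[M];n=np.linalg.svd(q-q.mean(0),full_matrices=False)[2][2]; n*=np.sign(n[2])
print(best,n,np.degrees(np.arccos(n[2])),np.degrees(np.arctan2(-n[1],-n[0])))
az=np.arctan2(-n[1],-n[0]); n=np.array([-.5*np.cos(az),-.5*np.sin(az),np.cos(np.pi/6)])
c0=q.mean(0)
x=np.array([-n[0]*n[2],-n[1]*n[2],1-n[2]**2]);x/=np.linalg.norm(x);y=np.cross(n,x)
h=(P-c0)@n;X=(P-c0)@x;Y=(P-c0)@y
m=(h>.063)&(h<.069)
for k in range(3):
    print('top',m.sum(),X[m].mean(),Y[m].mean(),np.ptp(X[m]),np.ptp(Y[m]),h[m].mean(),'c',(X[m].min()+X[m].max())/2,(Y[m].min()+Y[m].max())/2); break
cx,cy=np.median(X[m]),np.median(Y[m])
(cx2,cy2),(w,hh),_=cv2.minAreaRect(np.c_[X[m],Y[m]].astype(np.float32)); print('rect',cx2,cy2,w,hh)
cx,cy=cx2,cy2
hub=c0+cx*x+cy*y; print('hub',hub,'hole',hub+.0505*n,'n',n,'y',y)
m=(h>.019)&(h<.042)&(np.hypot(X-cx,Y-cy)<.036)
th=np.degrees(np.arctan2(Y-cy,X-cx)); r=np.hypot(X-cx,Y-cy)*1e3
for a in range(-180,180,6):
    k=m&(th>=a)&(th<a+6)
    if k.sum()>3: print(a+3,k.sum(),r[k].mean().round(1),np.median(r[k]).round(1))
np.savez('geo.npz',hub=hub,n=n,x=x,y=y)
a=cv2.imread('pics/hubw.png')[140:270,250:400]; cv2.imwrite('pics/nutz.png',cv2.resize(a,None,fx=5,fy=4.6,interpolation=cv2.INTER_CUBIC)[:,:,:])
E
```

```text
41832 [-0.47930493 -0.14588297  0.86543916] 30.06711034003637 16.928340275877453
top 1186 -0.039427570040916855 -0.0007145806218866266 0.03747152185071148 0.036139628023471995 0.06545653961824612 c -0.041852344524547204 -0.0009417111890063501
rect -0.04197855293750763 -0.0008345097303390503 0.03665791451931 0.03669695556163788
hub [0.63416419 0.0234229  0.17107563] hole [0.61000828 0.01607072 0.21480991] n [-0.47833484 -0.14558771  0.8660254 ] y [-2.91175428e-01  9.56669677e-01 -1.38777878e-17]
-87 14 31.3 31.4
-81 32 30.1 30.1
-75 27 28.9 28.9
-69 26 28.1 28.1
-63 24 27.6 27.6
-57 24 27.4 27.4
-51 28 27.5 27.5
-45 27 28.0 28.0
-39 29 28.8 28.8
-33 34 29.9 29.8
-27 54 31.2 31.1
-21 74 30.2 30.2
-15 67 28.9 28.9
-9 60 28.1 28.2
-3 67 27.7 27.6
3 51 27.5 27.5
9 66 27.5 27.5
15 67 28.0 28.0
21 60 28.9 28.9
27 69 29.9 29.9
33 61 31.2 31.2
39 32 30.4 30.5
45 24 29.0 28.9
51 24 28.3 28.3
57 21 27.8 27.7
63 21 27.6 27.6
69 21 27.7 27.7
75 20 28.2 28.2
81 23 28.9 29.0
87 22 30.2 30.2
93 15 31.4 31.4
```

View pics/nutz.png

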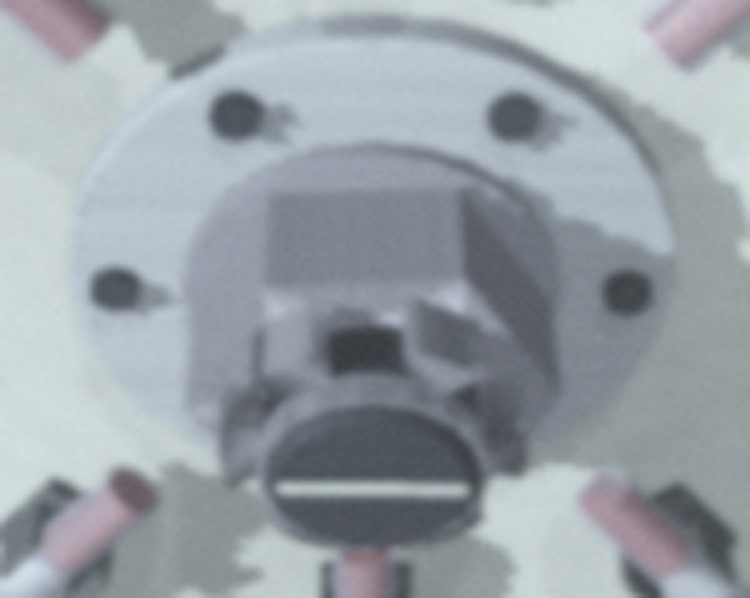

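>>> servo_tool --plan '[[[0.08, 0.007, 0.004, 0.05, -0.485], [0.08, 0.007, 0.004, 0.08, -0.485], [0.08, 0.007, 0.004, 0.1, -0.485], [0.08, 0.007, 0.004, 0.1, -0.485], [0.08, 0.007, 0.004, 0.1, -0.485], [0.08, 0.007, 0.004, 0.1, -0.485]]]'

```text
time_s: 2.83
tool_pos: [0.6198, 0.0153, 0.2595]
tool_rot: [-179.8, -0.1, 44.5]
force: [-0.1, -0.1, 0.7]
grip_width: 0.0802
```

```bash
cat >> h.py <<'E'
def go(target,yaw=None):
    "shift in tool axes (m) and turn (rad) to bring the TCP to target with hole-relative clockwise turn yaw (deg)"
    p,r=tool(); o=readout.get_obs()
    print('tcp',p.round(4),'rot',np.round(o['tool_rot'],2),'q',np.round(o['qpos'],0),'F',np.round(o['force'],1),'w',round(o['grip_width'],4))
    print('shift',(r.T@(np.array(target)-p)).round(4), 'turn',None if yaw is None else np.radians(o['tool_rot'][2]-yaw).round(3))
E
python3 -c "
from h import *
go([.6198,.0191,.195],45)"
```

```text
tcp [0.6198 0.0153 0.2595] rot [-1.7981e+02 -6.0000e-02  4.4510e+01] q [ 26.  17. -37.  83.  10.  83. -57.] F [-0.1 -0.1  0.7] w 0.0802
shift [ 0.0026 -0.0025  0.0645] turn -0.008
```

>>> servo_tool --plan '[[[0.08, 0.003, -0.0025, 0.03, 0], [0.08, 0.003, -0.0025, 0.05, 0], [0.08, 0.003, -0.0025, 0.06, 0], [0.08, 0.003, -0.0025, 0.0645, 0], [0.08, 0.003, -0.0025, 0.0645, 0], [0.08, 0.003, -0.0025, 0.0645, 0]]]'

```text
time_s: 3.33
tool_pos: [0.6208, 0.0191, 0.1964]
tool_rot: [-179.9, -0.1, 44.4]
force: [-0.2, 0.2, -0.3]
grip_width: 0.0797
```

```bash
python3 -c "
from h import *
go([.6198,.0191,.195],45)"
```

```text
tcp [0.6208 0.0191 0.1964] rot [-1.7989e+02 -1.4000e-01  4.4440e+01] q [ 25.  19. -36.  89.  11.  76. -58.] F [-0.2  0.2 -0.3] w 0.0797
shift [-0.0008 -0.0007  0.0014] turn -0.01
```

Now close on the hexagon.

>>> servo_tool --plan '[[[0.05, -0.001, 0, 0.001, 0], [0.05, -0.001, 0, 0.001, 0], [0.05, -0.001, 0, 0.001, 0], [0.05, -0.001, 0, 0.001, 0], [0.05, -0.001, 0, 0.001, 0], [0.05, -0.001, 0, 0.001, 0]]]' --force 35

```text
time_s: 3.83
tool_pos: [0.619, 0.0203, 0.196]
tool_rot: [-179.7, -0.1, 44.5]
force: [-5.3, 2.3, 5.2]
grip_width: 0.0583
```

>>> servo_tool --plan '[[[0.05, 0, 0, 0, 0.1], [0.05, 0, 0, 0, 0.2], [0.05, 0, 0, 0, 0.3], [0.05, 0, 0, 0, 0.4], [0.05, 0, 0, 0, 0.5], [0.05, 0, 0, 0, 0.6], [0.05, 0, 0, 0, 0.7], [0.05, 0, 0, 0, 0.8], [0.05, 0, 0, 0, 0.88], [0.05, 0, 0, 0, 0.95], [0.05, 0, 0, 0, 0.95], [0.05, 0, 0, 0, 0.95]]]'

```text
time_s: 4.83
tool_pos: [0.6187, 0.0185, 0.1973]
tool_rot: [-179.9, 0.1, -10.0]
force: [-6.1, -5.2, 7.2]
grip_width: 0.057
```

```bash
python3 -c "
from h import *
go([.6198,.0191,.195],45)"
```

```text
tcp [0.6187 0.0185 0.1973] rot [-1.7988e+02  1.5000e-01 -9.9600e+00] q [  19.   18.  -29.   89.    8.   76. -110.] F [-6.1 -5.2  7.2] w 0.057
shift [ 0.001  -0.0008  0.0023] turn -0.959
```

>>> servo_tool --plan '[[[0.08, 0, 0, 0, 0], [0.08, 0, 0, 0, 0], [0.08, 0, 0, 0, 0], [0.08, 0, 0, 0, 0], [0.08, 0.001, -0.001, 0, -0.12], [0.08, 0.001, -0.001, 0, -0.24], [0.08, 0.001, -0.001, 0, -0.36], [0.08, 0.001, -0.001, 0, -0.48], [0.08, 0.001, -0.001, 0, -0.6], [0.08, 0.001, -0.001, 0, -0.72], [0.08, 0.001, -0.001, 0, -0.84], [0.08, 0.001, -0.001, 0, -0.93]]]'

```text
time_s: 5.83
tool_pos: [0.62, 0.0192, 0.197]
tool_rot: [-179.8, -0.0, 43.7]
force: [-0.0, 0.2, 0.2]
grip_width: 0.0802
```

>>> servo_tool --plan '[[[0.08, 0, 0, 0, 0], [0.08, 0, 0, 0, 0]]]'

```text
time_s: 6.0
tool_pos: [0.6201, 0.0189, 0.1967]
tool_rot: [-179.8, -0.0, 43.5]
force: [0.4, 0.4, -0.4]
grip_width: 0.08
```

```bash
python3 -c "
from h import *
go([.6198,.0191,.195],43.5)"
```

```text
tcp [0.6201 0.0189 0.1967] rot [-1.7981e+02 -1.0000e-02  4.3510e+01] q [ 25.  19. -36.  89.  11.  76. -59.] F [ 0.4  0.4 -0.4] w 0.08
shift [-0.0001 -0.0003  0.0017] turn 0.0
```

>>> servo_tool --plan '[[[0.05, 0, 0, 0.001, 0], [0.05, 0, 0, 0.001, 0], [0.05, 0, 0, 0.001, 0], [0.05, 0, 0, 0.001, 0], [0.05, 0, 0, 0.001, 0], [0.05, 0, 0, 0.001, 0]]]' --force 45

```text
time_s: 6.5
tool_pos: [0.6191, 0.02, 0.1953]
tool_rot: [-179.7, 0.0, 43.6]
force: [-2.6, 2.1, -0.1]
grip_width: 0.0604
```

>>> servo_tool --plan '[[[0.05, 0, 0, 0, 0.08], [0.05, 0, 0, 0, 0.16], [0.05, 0, 0, 0, 0.24], [0.05, 0, 0, 0, 0.32], [0.05, 0, 0, 0, 0.4], [0.05, 0, 0, 0, 0.464], [0.05, 0, 0, 0, 0.464], [0.05, 0, 0, 0, 0.464], [0.05, 0, 0, 0, 0.464]]]'

```text
time_s: 7.25
tool_pos: [0.6198, 0.0194, 0.196]
tool_rot: [-179.8, 0.1, 17.0]
force: [-0.4, -3.3, 3.3]
grip_width: 0.06
```

```bash
python3 -c "
from h import *
go([.6198,.0191,.195],16.93)"
```

```text
tcp [0.6198 0.0194 0.196 ] rot [-1.798e+02  1.100e-01  1.705e+01] q [ 22.  19. -32.  89.  10.  76. -84.] F [-0.4 -3.3  3.3] w 0.06
shift [-0.      0.0003  0.001 ] turn 0.002
```

>>> servo_tool --plan '[[[0.08, 0, 0, 0, 0], [0.08, 0, 0, 0, 0], [0.08, 0, 0, 0, 0], [0.08, 0, 0, 0, 0], [0.08, 0, 0, -0.04, 0], [0.08, 0, 0, -0.08, 0], [0.08, 0, 0, -0.12, 0], [0.08, 0, 0, -0.16, 0], [0.08, 0, 0, -0.16, 0], [0.08, 0, 0, -0.16, 0]]]'

```text
time_s: 8.08
tool_pos: [0.6214, 0.0195, 0.359]
tool_rot: [-179.9, -0.2, 17.1]
force: [0.5, -1.3, -0.9]
grip_width: 0.0801
```

```bash
cat > nut.py <<'E'
from h import *
import sys
from scipy.optimize import minimize_scalar
g=np.load('geo.npz'); n,x,y,hub=g['n'],g['x'],g['y'],g['hub']
c=save('wrist',sys.argv[1])
v,u=np.mgrid[20:270,160:490]; P=world(c,u.ravel(),v.ravel())-hub
h=P@n;X=P@x;Y=P@y
t=(h>.063)&(h<.069); k=abs(X)<.03
(cx,cy),_,_=cv2.minAreaRect(np.c_[X[t&k],Y[t&k]].astype(np.float32)); print('centre',cx,cy,'face h',np.median(h[(np.hypot(X,Y)<.07)&(np.hypot(X,Y)>.058)]))
X=X-cx;Y=Y-cy
m=(h>.02)&(h<.041)&(np.hypot(X,Y)<.035)&(np.hypot(X,Y)>.026); th=np.arctan2(Y,X); r=np.hypot(X,Y)
def cost(a): # flats at 30-a
    d=(th-np.radians(30-a)+np.pi/6)%(np.pi/3)-np.pi/6
    return np.abs(r*np.cos(d)-.0275)[m].mean()
A=np.arange(0,60,.5); C=[cost(a) for a in A]; print('points',m.sum(),'turn mod 60 deg',A[np.argmin(C)],min(C))
E
python3 nut.py hub2; python3 -c "
from h import *
go([.6198,.0191,.195],16.93)"
```

```text
centre 0.00020718388259410858 0.0001363717019557953 face h -1.6384123240056545e-05
points 1082 turn mod 60 deg 38.5 0.00033882849890214773
tcp [0.6205 0.0192 0.3564] rot [-1.7983e+02  2.0000e-02  1.7060e+01] q [ 21.  16. -33.  73.   8.  93. -83.] F [ 0.1 -0.1 -0.6] w 0.0801
shift [-0.0006  0.0003  0.1614] turn 0.002
```

>>> servo_tool --plan '[[[0.08, -0.003, 0, 0.04, -0.1], [0.08, -0.003, 0, 0.08, -0.2], [0.08, -0.003, 0, 0.11, -0.3], [0.08, -0.003, 0, 0.13, -0.327], [0.08, -0.003, 0, 0.15, -0.327], [0.08, -0.003, 0, 0.16, -0.327], [0.08, -0.003, 0, 0.1645, -0.327], [0.08, -0.003, 0, 0.1645, -0.327], [0.08, -0.003, 0, 0.1645, -0.327]]]'

```text
time_s: 8.88
tool_pos: [0.6177, 0.0188, 0.1924]
tool_rot: [-179.8, -0.1, 35.8]
force: [0.4, 0.3, -0.4]
grip_width: 0.08
```

```bash
python3 -c "
from h import *
go([.6176,.0184,.192],35.8)"
```

```text
tcp [0.6177 0.0188 0.1924] rot [-1.7984e+02 -7.0000e-02  3.5790e+01] q [ 24.  19. -35.  89.  11.  75. -66.] F [ 0.4  0.3 -0.4] w 0.08
shift [-0.0004  0.0003  0.0004] turn -0.0
```

>>> servo_tool --plan '[[[0.05, 0, 0, 0, 0], [0.05, 0, 0, 0, 0], [0.05, 0, 0, 0, 0], [0.05, 0, 0, 0, 0], [0.05, 0, 0, 0, 0], [0.05, 0, 0, 0, 0]]]' --force 60

```text
time_s: 9.38
tool_pos: [0.618, 0.0189, 0.193]
tool_rot: [-179.9, -0.1, 35.8]
force: [-1.3, 0.0, 2.6]
grip_width: 0.0561
```

>>> servo_tool --plan '[[[0.05, 0, 0, 0, 0.05], [0.05, 0, 0, 0, 0.1], [0.05, 0, 0, 0, 0.15], [0.05, 0, 0, 0, 0.2], [0.05, 0, 0, 0, 0.25], [0.05, 0, 0, 0, 0.3], [0.05, 0, 0, 0, 0.33], [0.05, 0, 0, 0, 0.33], [0.05, 0, 0, 0, 0.33]]]'

```text
time_s: 10.13
tool_pos: [0.6178, 0.0187, 0.1931]
tool_rot: [-179.8, -0.0, 17.0]
force: [-1.7, -2.4, 2.5]
grip_width: 0.056
```

```bash
python3 -c "
from h import *
go([.6176,.0184,.192],16.93);print(readout.get_obs()['wrist_torque'])"
```

```text
tcp [0.6178 0.0187 0.1931] rot [-1.7984e+02 -2.0000e-02  1.6980e+01] q [ 22.  18. -32.  89.  10.  75. -84.] F [-1.7 -2.4  2.5] w 0.056
shift [-0.0002  0.0003  0.0011] turn 0.001
[0.88572779 0.5381259  1.07917378]
```

>>> servo_tool --plan '[[[0.05, 0, 0, 0, 0.02], [0.05, 0, 0, 0, 0.04], [0.05, 0, 0, 0, 0.04], [0.05, 0, 0, 0, 0.04], [0.08, 0, 0, 0, 0.04], [0.08, 0, 0, 0, 0.04], [0.08, 0, 0, 0, 0.04], [0.08, 0, 0, -0.04, 0.04], [0.08, 0, 0, -0.08, 0], [0.08, 0, 0, -0.12, 0], [0.08, 0, 0, -0.163, 0], [0.08, 0, 0, -0.163, 0]]]'

```text
time_s: 11.13
tool_pos: [0.6207, 0.0192, 0.3655]
tool_rot: [179.9, -0.8, 16.9]
force: [-1.0, 0.5, 0.7]
grip_width: 0.0796
```

```bash
python3 nut.py hub3; python3 -c "
from h import *
c=load('pinw')
v,u=np.mgrid[160:245,240:375]; U=u.ravel();V=v.ravel();P=world(c,U,V)
m=(P[:,2]>.0155)&(P[:,2]<.03)&(P[:,0]<.46)&(P[:,1]>-.425)
q=P[m]; (a,b),(w,h),t=cv2.minAreaRect(q[:,:2].astype(np.float32)); print('handle',m.sum(),a,b,w,h,t,np.percentile(q[:,2],[5,50,95]))
m2=(P[:,2]>.009)&(P[:,0]<.46)&(P[:,1]>-.425)
s=P[m2]; p=np.linalg.svd((s-s.mean(0))[:,:2],full_matrices=False)[2][0]; print('dir',p,np.degrees(np.arctan2(p[1],p[0])),'ext',np.sort((s[:,:2]-[a,b])@p)[[0,5,-5,-1]])
k=m2&(P[:,2]<.015); s=P[k];f=np.polyfit(s[:,1],s[:,0],1);print('shank',k.sum(),f,np.degrees(np.arctan2(1,f[0])))
go([a,b,.2],0)
"
```

```text
centre 0.0012998254969716072 0.0004524514079093933 face h -3.0557505552648856e-05
points 929 turn mod 60 deg 59.0 0.0011350306319784188
handle 1117 0.39710548520088196 -0.3723127543926239 0.06673984229564667 0.10369568318128586 1.1482465267181396 [0.01585293 0.02114296 0.0230809 ]
dir [ 0.02766644 -0.99961721] -88.41462744752684 ext [-0.05247539 -0.05150299  0.05157901  0.05207023]
shank 145 [-0.29858804  0.31197769] 106.62499580514854
tcp [0.62   0.0192 0.3619] rot [-179.99   -0.59   16.95] q [ 21.  15. -32.  73.   8.  93. -83.] F [-0.7  0.4 -0.5] w 0.0798
shift [-0.329   0.3095  0.1584] turn 0.296
```

```bash
python3 -c "
from h import *
for f,B in (('pinw',(160,245,240,375)),('top0',(243,266,440,498))):
  c=load(f)
  v,u=np.mgrid[B[0]:B[1],B[2]:B[3]]; P=world(c,u.ravel(),v.ravel())
  hi=((P[:,2]>.0085)).reshape(u.shape).astype(np.uint8)
  l=cv2.connectedComponents(hi)[1].ravel()
  seed=[i for i in np.unique(l[l>0]) if 60<(l==i).sum() and abs(np.median(P[l==i,0])-.422)<.02]; print(f,seed)
  for i in seed:
    s=P[l==i]; q=s[s[:,2]>.0165]
    (a,b),(w,h),t=cv2.minAreaRect(q[:,:2].astype(np.float32)); print('handle',len(q),a,b,w,h,t,np.median(q[:,2]), q[:,:2].mean(0))
    k=s[s[:,2]<.0155]
    (a,b),(w,h),t=cv2.minAreaRect(s[:,:2].astype(np.float32)); print('all',len(s),a,b,w,h,t)
    p=np.linalg.svd((s-s.mean(0))[:,:2],full_matrices=False)[2][0];print('dir',np.degrees(np.arctan2(p[1],p[0])))
"
```

```text
pinw [np.int32(8), np.int32(25)]
handle 927 0.4277935326099396 -0.3796510398387909 0.08809839189052582 0.06920130550861359 53.4741096496582 0.021529846932829 [ 0.42215385 -0.39339076]
all 1292 0.42570093274116516 -0.3761196732521057 0.08928404003381729 0.07163845747709274 50.10065841674805
dir -94.30004926934365
handle 57 0.45009589195251465 -0.41009700298309326 0.10818690806627274 0.022589415311813354 43.17574691772461 0.017213777567700095 [ 0.4196986  -0.43912097]
all 137 0.4506028890609741 -0.41083186864852905 0.10823693871498108 0.025298159569501877 42.6770133972168
dir -161.19597253159432
top0 [np.int32(3)]
handle 179 0.42330849170684814 -0.3731103837490082 0.09917444735765457 0.018183153122663498 86.966064453125 0.020383826225446433 [ 0.42221673 -0.39512417]
all 269 0.4232584834098816 -0.3714084327220917 0.10270961374044418 0.018701929599046707 87.55025482177734
dir 85.42242597660787
```

```bash
python3 -c "
from h import *
c=load('pinw')
for z,p in((.012,(259,186)),(.016,(318,209)),(.016,(353,222))):
  # intersect ray with plane z
  a=world(c,p[0],p[1],.1)[0];b=world(c,p[0],p[1],.4)[0]; print(p,a+(b-a)*(z-a[2])/(b[2]-a[2]))
c=load('top0')
for z,p in((.012,(446.5,254.5)),):
  a=world(c,p[0],p[1],.1)[0];b=world(c,p[0],p[1],.9)[0]; print(p,a+(b-a)*(z-a[2])/(b[2]-a[2]))
a=cv2.imread('pics/pinw.png')[170:245,245:370]; cv2.imwrite('pics/pinz.png',cv2.resize(a,None,fx=6,fy=6,interpolation=cv2.INTER_CUBIC))
"
```

```text
(259, 186) [ 0.42489672 -0.32228116  0.012     ]
(318, 209) [ 0.42290472 -0.38523751  0.016     ]
(353, 222) [ 0.42201327 -0.42283541  0.016     ]
(446.5, 254.5) [ 0.42530263 -0.32382236  0.012     ]
```

View pics/pinz.png

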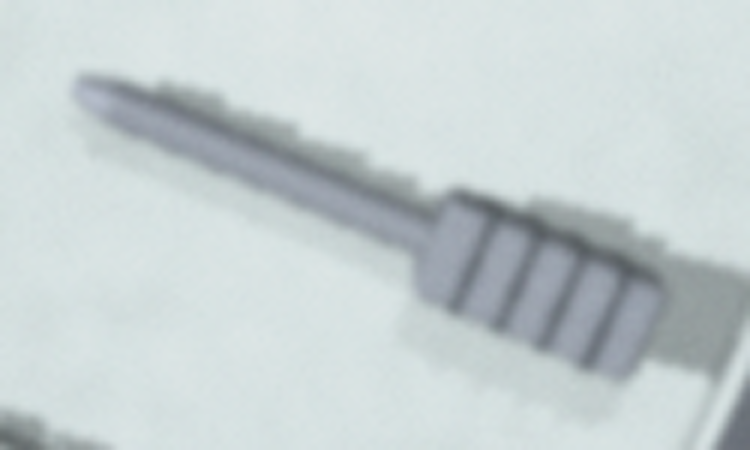

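>>> servo_tool --plan '[[[0.04, -0.313, 0.349, 0.05, -1.243], [0.04, -0.313, 0.349, 0.05, -1.243], [0.04, -0.313, 0.349, 0.05, -1.243], [0.04, -0.313, 0.349, 0.05, -1.243], [0.04, -0.313, 0.349, 0.2, -1.243], [0.04, -0.313, 0.349, 0.2, -1.243], [0.04, -0.313, 0.349, 0.2, -1.243], [0.04, -0.313, 0.349, 0.2, -1.243], [0.04, -0.313, 0.349, 0.2, -1.243], [0.04, -0.313, 0.349, 0.24, -1.243], [0.04, -0.313, 0.349, 0.24, -1.243], [0.04, -0.313, 0.349, 0.24, -1.243]]]'

```text
time_s: 12.18
tool_pos: [0.4431, -0.3622, 0.1577]
tool_rot: [179.5, -0.2, 88.3]
force: [0.9, -1.0, -0.3]
grip_width: 0.0405
```

>>> servo_tool --plan '[[[0.04, 0, 0, 0, 0], [0.04, 0, 0, 0, 0]]]'

```text
time_s: 12.35
tool_pos: [0.4395, -0.3632, 0.1539]
tool_rot: [179.8, -0.4, 88.0]
force: [0.4, -0.1, 0.1]
grip_width: 0.0399
```

```bash
python3 -c "
from h import *
c=save('wrist','pinw2')
go([.4224,-.406,.0045],88.2)
print(pix(c,[[.4224,-.406,.021],[.425,-.323,.012],[.423,-.386,.021]]))"
```

```text
tcp [ 0.442  -0.3618  0.1559] rot [179.62  -0.36  88.15] q [ 56.  13. -22.  99.   4.  69.  31.] F [ 0.6  0.2 -0.4] w 0.0399
shift [-0.0458 -0.0192  0.1509] turn -0.001
[[297.29960112 283.54020381]
 [296.07217906 180.24109608]
 [296.8308639  260.04944546]]
```

View pics/pinw2.png

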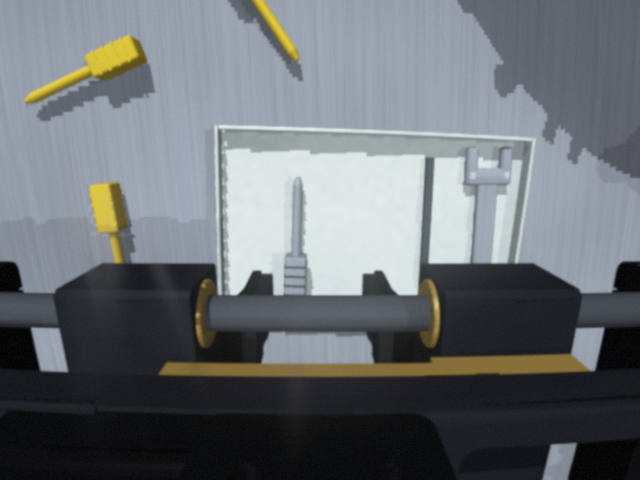

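>>> servo_tool --plan '[[[0.04, -0.0443, -0.0203, 0.03, 0.015], [0.04, -0.0443, -0.0203, 0.06, 0.015], [0.04, -0.0443, -0.0203, 0.09, 0.015], [0.04, -0.0443, -0.0203, 0.115, 0.015], [0.04, -0.0443, -0.0203, 0.125, 0.015], [0.04, -0.0443, -0.0203, 0.125, 0.015], [0.04, -0.0443, -0.0203, 0.125, 0.015]]]'

```text
time_s: 12.98
tool_pos: [0.4229, -0.404, 0.0317]
tool_rot: [179.5, -0.3, 87.4]
force: [-0.7, 0.2, 0.0]
grip_width: 0.0401
```

```bash
python3 -c "
from h import *
go([.4213,-.4045,.0045],87.3)"
```

```text
tcp [ 0.4229 -0.404   0.0317] rot [179.53  -0.33  87.42] q [ 58.  21. -19. 104.   8.  56.  33.] F [-0.7  0.2  0. ] w 0.0401
shift [-0.0008 -0.0018  0.0272] turn 0.002
```

>>> servo_tool --plan '[[[0.04, -0.001, -0.0018, 0.015, 0], [0.04, -0.001, -0.0018, 0.022, 0], [0.04, -0.001, -0.0018, 0.026, 0], [0.04, -0.001, -0.0018, 0.026, 0], [0.04, -0.001, -0.0018, 0.026, 0]]]'

```text
time_s: 13.4
tool_pos: [0.4218, -0.4049, 0.0065]
tool_rot: [179.5, -0.3, 87.4]
force: [-0.4, 0.2, 0.2]
grip_width: 0.0398
```

>>> servo_tool --plan '[[[0.01, 0, 0, 0, 0], [0.01, 0, 0, 0, 0], [0.01, 0, 0, 0, 0], [0.01, 0, 0, 0, 0], [0.01, 0, 0, 0, 0], [0.01, 0, 0, 0, 0]]]' --force 40

```text
time_s: 13.9
tool_pos: [0.4217, -0.4052, 0.0068]
tool_rot: [179.5, -0.3, 87.4]
force: [-2.0, -0.5, 1.2]
grip_width: 0.0176
```

```bash
python3 -c "
from h import *
go([.4213,-.4045,.0045],87.3)"
```

```text
tcp [ 0.4217 -0.4052  0.0068] rot [179.49  -0.28  87.41] q [ 57.  23. -19. 105.   8.  53.  33.] F [-2.  -0.5  1.2] w 0.0176
shift [ 0.0006 -0.0005  0.0023] turn 0.002
```

>>> servo_tool --plan '[[[0.01, 0, 0, -0.02, 0], [0.01, 0, 0, -0.06, 0], [0.01, 0, 0, -0.1, 0], [0.01, 0, 0, -0.14, 0], [0.01, 0.02, 0.014, -0.18, -0.05], [0.01, 0.04, 0.028, -0.21, -0.1], [0.01, 0.065, 0.046, -0.24, -0.15], [0.01, 0.095, 0.066, -0.25, -0.2], [0.01, 0.125, 0.087, -0.26, -0.25], [0.01, 0.155, 0.108, -0.26, -0.3], [0.01, 0.185, 0.128, -0.26, -0.34], [0.01, 0.185, 0.128, -0.26, -0.34]]]'

```text
time_s: 14.9
tool_pos: [0.5601, -0.2171, 0.2691]
tool_rot: [179.1, -0.3, 107.7]
force: [-0.0, 1.2, -1.4]
grip_width: 0.0175
```

```bash
python3 -c "
from h import *
go([.6476,-.1073,.26],106.93)"
```

```text
tcp [ 0.5601 -0.2171  0.2691] rot [179.13  -0.35 107.71] q [ 45.  13. -31.  86.   6.  82.  32.] F [-0.   1.2 -1.4] w 0.0175
shift [0.0779 0.1166 0.0113] turn 0.014
```

>>> servo_tool --plan '[[[0.01, 0.02, 0.03, 0.005, 0.014], [0.01, 0.04, 0.06, 0.01, 0.014], [0.01, 0.06, 0.09, 0.01, 0.014], [0.01, 0.07, 0.11, 0.01, 0.014], [0.01, 0.078, 0.117, 0.011, 0.014], [0.01, 0.078, 0.117, 0.011, 0.014], [0.01, 0.078, 0.117, 0.011, 0.014], [0.01, 0.078, 0.117, 0.011, 0.014]]]'

```text
time_s: 15.57
tool_pos: [0.647, -0.1097, 0.26]
tool_rot: [179.2, -0.3, 106.7]
force: [0.4, -1.0, 0.3]
grip_width: 0.0175
```

```bash
python3 -c "
from h import *
c=save('wrist','stage')
go([.6476,-.1073,.2093],106.93)
g=np.load('geo.npz'); hole=g['hub']+.0505*g['n']; p,r=tool()
print('hole',hole,'px hole top',pix(c,[hole+.0155*g['n']]),'pin exp', pix(c,[p-.0055*r[:,2]+r[:,0]*.084,p-.0055*r[:,2]+r[:,0]*.02]))"
```

```text
tcp [ 0.647  -0.11    0.2603] rot [179.2   -0.28 106.71] q [ 33.  21. -34.  79.  11.  83.  17.] F [-0.3 -0.2 -0.3] w 0.0176
shift [0.0022 0.0006 0.051 ] turn -0.004
hole [0.61000828 0.01607072 0.21480991] px hole top [[300.42378763   3.031332  ]] pin exp [[316.10398666  97.08975   ]
 [316.19968342 254.70017655]]
```

View pics/stage.png

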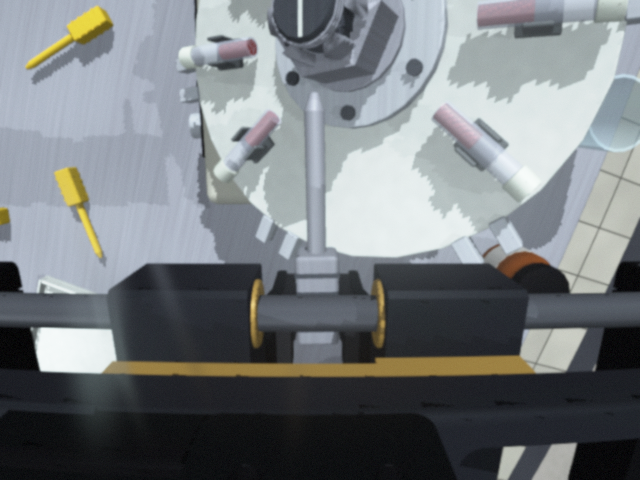

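```bash
cat > pin.py <<'E'
from h import *
import sys
g=np.load('geo.npz'); hole=g['hub']+.0505*g['n']; Rh=np.c_[g['x'],g['y'],g['n']]
def pin(c,rows=(110,240),cols=(300,335)):
    p,r=tool()
    v,u=np.mgrid[rows[0]:rows[1],cols[0]:cols[1]]; P=world(c,u.ravel(),v.ravel())
    L=(P-p)@r
    m=(abs(L[:,2]+.0095)<.006)&(abs(L[:,1])<.012)
    # per-row centre and top height
    V=v.ravel(); C=np.array([np.r_[L[m&(V==k)][:,:2].mean(0),np.percentile(L[m&(V==k)][:,2],30)+.0035] for k in range(*rows) if (m&(V==k)).sum()>4])
    fy=np.polyfit(C[:,0],C[:,1],1);fz=np.polyfit(C[:,0],C[:,2],1)
    print('shank in tool frame: y slope,at0',fy,' z',fz,'rows',len(C))
    for s in (.02,.084):
        w=p+r@[s,np.polyval(fy,s),np.polyval(fz,s)]; print('x=%.3f world'%s,w.round(4),'hole frame mm',((w-hole)@Rh*1e3).round(1))
if __name__=='__main__': pin(load(sys.argv[1]))
E
python3 pin.py stage
```

```text
shank in tool frame: y slope,at0 [-0.01640025  0.00049784]  z [ 0.00747617 -0.00628575] rows 130
x=0.020 world [ 0.6414 -0.0908  0.2665] hole frame mm [  24.9 -111.4   45.3]
x=0.084 world [ 0.622  -0.0298  0.2663] hole frame mm [ 24.1 -47.4  45.6]
```

>>> servo_tool --plan '[[[0.01, 0, 0.001, 0.015, 0.012], [0.01, 0, 0.001, 0.03, 0.012], [0.01, 0, 0.001, 0.04, 0.012], [0.01, 0, 0.001, 0.0515, 0.012], [0.01, 0, 0.001, 0.0515, 0.012], [0.01, 0, 0.001, 0.0515, 0.012], [0.01, 0, 0.001, 0.0515, 0.012]]]'

```text
time_s: 16.2
tool_pos: [0.6489, -0.1095, 0.2095]
tool_rot: [179.2, -0.3, 106.0]
force: [0.8, -0.7, -0.7]
grip_width: 0.0174
```

```bash
python3 - <<'E'
from pin import *
c=save('wrist','stage2'); pin(c)
a=c['image'][0:200,220:420,::-1]; cv2.imwrite('pics/stz.png',cv2.resize(a,(600,600),interpolation=cv2.INTER_CUBIC))
# nut/flange check in this view
print(pix(c,[hole,hole+.0155*g['n'],hole-.0275*g['y']+.0075*g['n']]))
E
```

```text
shank in tool frame: y slope,at0 [-0.01609019  0.00027363]  z [ 0.00417689 -0.00605249] rows 130
x=0.020 world [ 0.6434 -0.0902  0.2158] hole frame mm [   1.4 -111.4    0.4]
x=0.084 world [ 0.6248 -0.0289  0.2158] hole frame mm [  1.4 -47.4   0.4]
[[308.72754237 -33.26637642]
 [285.77905533 -50.34093851]
 [299.8950071   38.6388535 ]]
```

View pics/stz.png

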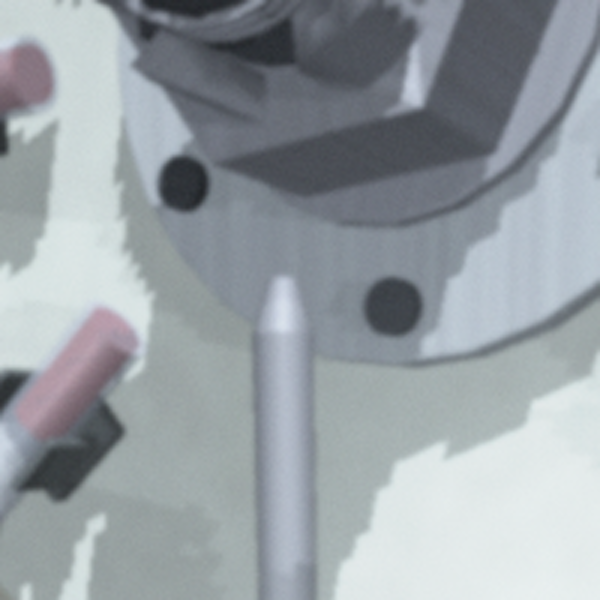

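```bash
python3 - <<'E'
from pin import *
c=load('stage2')
e=lambda a,b,h: hole+Rh@np.array([a,b,h])/1e3
for d in (0,-6,6):
    t=np.radians(d); q=lambda a,b,h: e(a*np.cos(t)-b*np.sin(t),a*np.sin(t)+b*np.cos(t),h)
    print(d,((pix(c,[q(-15.9,-27.5,-6.5),q(15.9,-27.5,-6.5),q(-15.9,-27.5,-34),q(15.9,-27.5,-34),q(-6,-24,-6.5),q(6,-24,-6.5)])-[220,0])*3).round(0).tolist())
# depth: flat normal of the front face
v,u=np.mgrid[0:70,285:390]; P=(world(c,u.ravel(),v.ravel())-hole)@Rh*1e3
m=(P[:,2]<-9)&(P[:,2]>-31)&(abs(P[:,0])<11)&(P[:,1]<-24)&(P[:,1]>-33)
f=np.polyfit(P[m,0],P[m,1],1); print(m.sum(),f,np.degrees(np.arctan(f[0])))
E
```

```text
0 [[195.0, 156.0], [405.0, 123.0], [291.0, 191.0], [480.0, 166.0], [256.0, 119.0], [335.0, 106.0]]
-6 [[178.0, 145.0], [384.0, 139.0], [276.0, 181.0], [461.0, 179.0], [240.0, 116.0], [318.0, 112.0]]
6 [[213.0, 165.0], [426.0, 105.0], [308.0, 198.0], [499.0, 151.0], [272.0, 120.0], [352.0, 96.0]]
726 [  0.08487491 -27.41677406] 4.851346951061198
```

>>> servo_tool --plan '[[[0.01, 0, 0.0025, 0.001, -0.026], [0.01, 0, 0.0025, 0.001, -0.026], [0.01, 0, 0.0025, 0.001, -0.026], [0.01, 0, 0.0025, 0.001, -0.026]]]'

```text
time_s: 16.58
tool_pos: [0.6517, -0.1085, 0.209]
tool_rot: [179.1, -0.2, 107.5]
force: [0.0, 0.1, -0.8]
grip_width: 0.0181
```

```bash
python3 - <<'E'
from pin import *
c=save('wrist','stage3'); pin(c); go(hole)
E
```

```text
shank in tool frame: y slope,at0 [-0.01608706  0.00058873]  z [ 0.00529642 -0.00646264] rows 130
x=0.020 world [ 0.6457 -0.0895  0.2154] hole frame mm [   3.3 -111.4   -1.2]
x=0.084 world [ 0.6255 -0.0287  0.2153] hole frame mm [  1.8 -47.4  -0.5]
tcp [ 0.6516 -0.1086  0.209 ] rot [179.11  -0.22 107.51] q [ 33.  23. -33.  82.  12.  78.  16.] F [-0.3 -0.3 -1.1] w 0.0176
shift [ 0.1314 -0.0021 -0.0054] turn None
```

>>> servo_tool --plan '[[[0.01, 0.004, -0.0006, 0, 0], [0.01, 0.01, -0.0007, 0, 0], [0.01, 0.016, -0.0008, 0, 0], [0.01, 0.02, -0.0009, 0, 0], [0.01, 0.025, -0.0009, 0, 0], [0.01, 0.03, -0.001, 0, 0], [0.01, 0.03, -0.001, 0, 0]]]'

```text
time_s: 17.22
tool_pos: [0.6413, -0.0784, 0.2093]
tool_rot: [179.1, -0.3, 107.6]
force: [0.7, 0.2, -1.4]
grip_width: 0.0178
```

```bash
python3 - <<'E'
from pin import *
c=save('wrist','st4'); pin(c,(140,240)); go(hole)
E
```

```text
shank in tool frame: y slope,at0 [-0.01738476  0.00062669]  z [ 0.00423087 -0.006363  ] rows 100
x=0.020 world [ 0.6357 -0.0602  0.2156] hole frame mm [  2.4 -80.4  -0.5]
x=0.084 world [6.153e-01 5.000e-04 2.156e-01] hole frame mm [  0.8 -16.4   0.4]
tcp [ 0.6415 -0.0793  0.2093] rot [179.1   -0.23 107.58] q [ 32.  21. -34.  85.  11.  77.  14.] F [ 0.6 -1.1 -0.5] w 0.0175
shift [ 0.1004 -0.0012 -0.0052] turn None
```

>>> servo_tool --plan '[[[0.01, 0.004, 0, 0.0006, 0], [0.01, 0.008, -0.0001, 0.0006, 0], [0.01, 0.012, -0.0002, 0.0006, 0], [0.01, 0.016, -0.0003, 0.0006, 0], [0.01, 0.02, -0.0003, 0.0006, 0], [0.01, 0.025, -0.0004, 0.0006, 0], [0.01, 0.025, -0.0004, 0.0006, 0]]]'

```text
time_s: 17.85
tool_pos: [0.6333, -0.0538, 0.2089]
tool_rot: [179.1, -0.3, 107.7]
force: [0.1, 0.1, -1.0]
grip_width: 0.0175
```

```bash
python3 - <<'E'
from pin import *
c=save('wrist','st5'); pin(c,(190,245)); go(hole)
E
```

```text
shank in tool frame: y slope,at0 [-0.00897234  0.00030404]  z [ 0.01495566 -0.00675376] rows 55
x=0.020 world [ 0.6274 -0.0355  0.2154] hole frame mm [  1.7 -54.4  -0.3]
x=0.084 world [0.6075 0.0253 0.2147] hole frame mm [ 0.2  9.6 -0.2]
tcp [ 0.6335 -0.0545  0.2089] rot [179.09  -0.24 107.66] q [ 30.  20. -35.  86.  11.  77.  12.] F [ 0.7 -0.8 -0.5] w 0.0175
shift [ 0.0744 -0.0008 -0.0056] turn None
```

>>> servo_tool --plan '[[[0.01, 0.004, -0.0001, 0, 0], [0.01, 0.008, -0.0002, 0, 0], [0.01, 0.012, -0.0003, 0, 0], [0.01, 0.016, -0.0004, 0, 0], [0.01, 0.02, -0.0005, 0, 0], [0.01, 0.023, -0.0006, 0, 0], [0.01, 0.025, -0.0006, 0, 0], [0.01, 0.025, -0.0006, 0, 0]]]'

```text
time_s: 18.57
tool_pos: [0.6253, -0.0308, 0.2091]
tool_rot: [179.1, -0.2, 107.7]
force: [0.9, 0.1, -0.7]
grip_width: 0.0179
```

>>> servo_tool --plan '[[[0.01, 0.002, 0, 0, 0], [0.01, 0.003, 0, 0, 0], [0.01, 0.004, 0, 0, 0], [0.01, 0.004, 0, 0, 0]]]'

```text
time_s: 18.9
tool_pos: [0.625, -0.0303, 0.2093]
tool_rot: [179.0, 0.0, 107.5]
force: [3.4, -5.7, -1.3]
grip_width: 0.0171
```

```bash
python3 - <<'E'
from pin import *
c=save('wrist','st6'); go(hole)
E
```

```text
tcp [ 0.625  -0.0303  0.2093] rot [1.7903e+02 4.0000e-02 1.0751e+02] q [ 29.  18. -36.  88.  11.  76.  10.] F [ 3.2 -5.4 -2.2] w 0.0174
shift [ 0.0487 -0.0003 -0.0056] turn None
```

>>> servo_tool --plan '[[[0.01, 0.004, 0, 0, 0], [0.01, 0.006, 0, 0, 0], [0.01, 0.008, 0, 0, 0], [0.01, 0.008, 0, 0, 0], [0.01, 0.008, 0, 0, 0]]]'

```text
time_s: 19.37
tool_pos: [0.6248, -0.0301, 0.2096]
tool_rot: [178.9, 0.6, 107.2]
force: [5.8, -10.6, -3.0]
grip_width: 0.0175
```

>>> servo_tool --plan '[[[0.035, 0, 0, 0, 0], [0.035, 0, 0, 0, 0], [0.035, 0, 0, 0, 0], [0.035, 0, 0, 0, 0], [0.035, -0.002, 0, -0.02, 0], [0.035, -0.002, 0, -0.06, 0], [0.035, -0.002, 0, -0.1, 0], [0.035, -0.002, 0, -0.14, 0], [0.035, -0.002, 0, -0.14, 0], [0.035, -0.002, 0, -0.14, 0]]]'

```text
time_s: 20.2
tool_pos: [0.6235, -0.0297, 0.3528]
tool_rot: [178.6, 0.6, 107.3]
force: [0.0, 0.0, -0.6]
grip_width: 0.035
```

```bash
python3 - <<'E'
from pin import *
c=save('wrist','after'); go(hole)
v,u=np.mgrid[100:300,150:480]; P=(world(c,u.ravel(),v.ravel())-hole)@Rh*1e3
m=(P[:,2]>-12)&(P[:,2]<13)&(abs(P[:,0])<15)&(P[:,1]<-33)&(P[:,1]>-80)
q=P[m]; print('handle pts',len(q), np.percentile(q,[1,50,99],axis=0).round(1))
f=np.polyfit(q[:,1],q[:,0],1); print(f)
E
```

```text
tcp [ 0.6226 -0.0302  0.3503] rot [178.82   0.57 107.24] q [ 29.  16. -36.  75.  10.  91.  11.] F [-0.1 -0.1 -1.4] w 0.0347
shift [ 0.0492 -0.0011  0.135 ] turn None
handle pts 975 [[ -4.3 -67.6  -2.4]
 [  4.  -49.9   4.2]
 [ 11.8 -33.5   9.1]]
[0.0055375  4.26677399]
```

View pics/after.png

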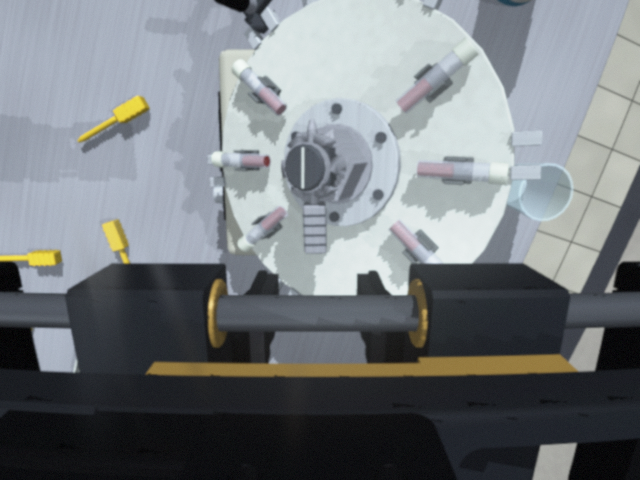

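```bash
python3 - <<'E'
from pin import *
c=load('after')
v,u=np.mgrid[80:260,240:420]; P=(world(c,u.ravel(),v.ravel())-hole)@Rh*1e3; P[:,2]+=50.5
r=np.hypot(P[:,0],P[:,1]);th=np.degrees(np.arctan2(P[:,1],P[:,0]))
m=(P[:,2]>20)&(P[:,2]<41)&(r<35)&(r>26.5)&(th>-65)&(th<65)
A=np.arange(90,150,.5);d=lambda a:(th[m]-(30-a)+30)%60-30
C=[np.abs(r[m]*np.cos(np.radians(d(a)))-27.5).mean() for a in A]; print('nut turn',m.sum(),A[np.argmin(C)],min(C))
for f,B in (('top0',(180,230,195,248)),('scene0',(280,325,360,405))):
  c=load(f); v,u=np.mgrid[B[0]:B[1],B[2]:B[3]]; W=world(c,u.ravel(),v.ravel()); I=c['image'][v,u].max(2).ravel()
  P=(W-hole)@Rh*1e3; P[:,2]+=50.5
  if f=='top0':
    for k in range(0,50,3): print(' '.join('%4d'%z for z in P[:,2].reshape(v.shape)[k,::3]))
  k=(P[:,2]>15)&(P[:,2]<60)&(I<70)&(np.hypot(P[:,0],P[:,1])>135)
  q=P[k]; print(f,k.sum(),np.percentile(q,[2,50,98],axis=0).round(1))
  for lo,hi in((10,20),(20,30),(30,40),(40,50),(50,60)):
    s=P[(P[:,2]>lo)&(P[:,2]<hi)&(I<80)&(np.hypot(P[:,0],P[:,1])>135)]
    if len(s)>3:print(lo,len(s),np.median(s,0).round(1),s.min(0).round(1),s.max(0).round(1))
E
```

```text
nut turn 703 114.5 0.24815596292521694
-171 -176 -173 -168 -168 -166  -29  873  -30  -28    0   -3   -3   -1    0   -2   -3   -1
-166 -165 -169 -167  -35  -29  -27  -29  -26  -28  -29    0    0   -1   -1   -2   -1   -1
-166 -161 -164  -26  -28  -26  -24  -27  -24  -26  -25  -30    0    0   -2   -3   -2   -1
-162 -162 -164  -25    2    0  -19  -25  -28  -24  -27 -150 -147   -4   -2   -2    1    0
-164 -159 -154    5    7    6    8  -29  -26 -149 -149 -147 -143   -3    0   -1    0   -3
-157 -152 -153    5   13    9    6   -1 -140 -142 -140 -143 -142 -139    1   -1    0   -1
-148 -145 -149    5   12    9    3    2    3 -139 -140 -140 -137    2    2    1    0   -2
-146 -149 -146 -144    5    3    3    4    4    3    0 -135 -135    0    0   -6 -129    0
-144 -144 -143 -143 -138 -140 -136    2    3    2    4    2    0   -1    4    3 -128    2
-144 -142 -140 -138 -139 -133 -133 -128 -133    4    5    2    3    2    2    3    1    0
-139 -132 -136 -138 -132 -131 -129 -131 -129 -129 -124   24   31   28    1 -122    2 -118
-131 -132 -131 -129 -130 -129 -122 -127 -124 -125 -123   42   47   44 -
[... 573 characters left out ...]
133.5  16.6] [-82.1 142.8  19.7]
20 13 [-82.5 138.2  24.5] [-90.6 133.1  20.5] [-81.5 146.8  29.4]
30 16 [-83.2 139.1  35.6] [-91.9 133.3  30.3] [-81.6 146.7  39.9]
40 61 [-89.7 140.6  46.8] [-98.7 132.9  41.9] [-81.9 149.   49.5]
50 4 [-89.6 145.8  50.6] [-95.9 142.6  50. ] [-86.4 148.   51.4]
scene0 95 [[-95.4 134.4  19.5]
 [-86.9 141.2  38.1]
 [-80.9 148.7  52.9]]
10 7 [-88.2 141.8  18.5] [-93.5 135.   10.5] [-45.4 169.1  19.5]
20 25 [-86.4 142.9  24.7] [-93.1 134.1  20.1] [-81.2 148.   29.9]
30 25 [-85.9 139.8  36. ] [-92.7 135.2  30.5] [-78.6 149.5  39.3]
40 33 [-88.4 141.2  45.8] [-101.5  134.4   40.4] [-81.  148.6  50. ]
50 9 [-86.4 144.8  51.9] [-94.1 138.3  50.9] [-83.1 147.3  54.4]
```

```bash
python3 - <<'E'
from pin import *
A=g['hub']+Rh@np.array([-94,112,30])/1e3; print(A, g['hub']+Rh@np.array([-98,163,30])/1e3)
go(A,106.93)
E
```

```text
[0.50932347 0.10249873 0.15005639] [0.49115952 0.15028022 0.14805639]
tcp [ 0.6226 -0.0302  0.3503] rot [178.82   0.57 107.24] q [ 29.  16. -36.  75.  10.  91.  11.] F [-0.1 -0.1 -1.4] w 0.0347
shift [ 0.1623 -0.0729  0.1972] turn 0.005
```

>>> servo_tool --plan '[[[0.0, 0.035, -0.016, 0, 0.005], [0.0, 0.07, -0.032, 0, 0.005], [0.0, 0.105, -0.048, 0, 0.005], [0.0, 0.14, -0.063, 0, 0.005], [0.0, 0.162, -0.073, 0.01, 0.005], [0.0, 0.162, -0.073, 0.04, 0.005], [0.0, 0.162, -0.073, 0.08, 0.005], [0.0, 0.162, -0.073, 0.11, 0.005], [0.0, 0.162, -0.073, 0.13, 0.005], [0.0, 0.162, -0.073, 0.13, 0.005]]]'

```text
time_s: 21.08
tool_pos: [0.5033, 0.1016, 0.2108]
tool_rot: [179.5, 0.4, 107.0]
force: [-0.2, 0.6, 0.1]
grip_width: 0.0002
```

```bash
python3 - <<'E'
from pin import *
A=g['hub']+Rh@np.array([-94,112,30])/1e3
c=save('wrist','pawl'); cv2.imwrite('pics/pawl.png',c['image'][:,:,::-1])
go(A,106.93)
v,u=np.mgrid[0:300,100:540]; P=(world(c,u.ravel(),v.ravel())-g['hub'])@Rh*1e3
k=(P[:,2]>43)&(P[:,2]<51)&(P[:,1]>100)&(P[:,1]<200)&(abs(P[:,0]+88)<30); s=P[k]
print('knob top',k.sum(),np.median(s,0),s.min(0),s.max(0))
E
```

```text
tcp [0.505  0.102  0.2138] rot [179.23   0.45 106.99] q [ 26.   4. -42. 102.   3.  74.   0.] F [ 0.  -0.3  0.6] w 0.0004
shift [-0.0003  0.0034  0.0638] turn 0.001
knob top 781 [-89.39332119 142.73131674  49.12507223] [-100.60334674  133.03793046   43.01853951] [-82.57325487 150.89948533  50.91817937]
```

>>> servo_tool --plan '[[[0.0, 0, 0.003, 0.03, 0], [0.0, 0, 0.003, 0.05, 0], [0.0, 0, 0.003, 0.062, 0], [0.0, 0, 0.003, 0.062, 0], [0.0, 0, 0.003, 0.062, 0]]]'

```text
time_s: 21.55
tool_pos: [0.5092, 0.103, 0.1526]
tool_rot: [179.2, 0.4, 107.0]
force: [0.1, -0.0, -0.1]
grip_width: 0.0004
```

>>> servo_tool --plan '[[[0.0, 0.006, 0, 0, 0], [0.0, 0.012, 0, 0, 0], [0.0, 0.018, -0.001, 0, 0], [0.0, 0.024, -0.001, 0, 0], [0.0, 0.03, -0.002, 0, 0], [0.0, 0.036, -0.002, 0, 0], [0.0, 0.041, -0.003, 0, 0], [0.0, 0.045, -0.003, 0, 0], [0.0, 0.048, -0.003, 0, 0], [0.0, 0.048, -0.003, 0, 0]]]'

```text
time_s: 22.38
tool_pos: [0.4923, 0.1494, 0.1527]
tool_rot: [179.1, 0.4, 107.1]
force: [0.1, -1.2, 0.2]
grip_width: 0.0005
```

```bash
cat > knob.py <<'E'
from pin import *
p,r=tool(); print('tcp hub frame',((p-g['hub'])@Rh*1e3).round(1)); go(hole)
c=save('wrist','knob'); v,u=np.mgrid[0:300,100:540]; P=(world(c,u.ravel(),v.ravel())-g['hub'])@Rh*1e3
k=(P[:,2]>43)&(P[:,2]<51)&(P[:,1]>100)&(P[:,1]<220)&(abs(P[:,0]+88)<35); s=P[k]
if len(s): print('knob top',k.sum(),np.median(s,0),s.min(0),s.max(0))
E
python3 knob.py
```

```text
tcp hub frame [-95.  161.8  33.6]
tcp [0.4923 0.1494 0.1527] rot [179.15   0.39 107.08] q [ 21.   7. -44. 107.   6.  67.  -7.] F [ 0.1 -1.2  0.2] w 0.0005
shift [-0.1625  0.0743 -0.0599] turn None
knob top 1297 [-99.03567307 182.87596571  48.22179283] [-112.5395077   170.95862697   43.01462178] [-77.65882281 190.58821039  50.96855741]
```

>>> servo_tool --plan '[[[0.0, -0.008, 0, 0, 0], [0.0, -0.012, 0, 0, 0], [0.0, -0.012, 0, -0.03, 0], [0.0, -0.012, 0, -0.06, 0], [0.0, -0.012, 0, -0.1, 0], [0.0, -0.012, 0, -0.14, 0], [0.0, 0.02, 0, -0.17, 0], [0.0, 0.06, -0.01, -0.17, 0], [0.0, 0.1, -0.02, -0.17, 0], [0.0, 0.12, -0.02, -0.17, 0], [0.0, 0.12, -0.02, -0.17, 0]]]'

```text
time_s: 23.35
tool_pos: [0.4324, 0.2642, 0.3225]
tool_rot: [179.0, 0.2, 107.6]
force: [0.7, -0.0, 0.2]
grip_width: 0.0007
```

```bash
python3 - <<'E'
from pin import *
t=save('top','fin'); s=save('scene','fins')
for nme,c,B in(('top',t,(60,240,190,370)),('scene',s,(260,360,240,410))):
  v,u=np.mgrid[B[0]:B[1],B[2]:B[3]]; P=(world(c,u.ravel(),v.ravel())-g['hub'])@Rh*1e3
  k=(P[:,2]>42)&(P[:,2]<52)&(P[:,1]>120)&(P[:,1]<210)&(P[:,0]<-60)&(P[:,0]>-130); q=P[k]
  if len(q): print(nme,'knob',len(q),np.median(q,0).round(1))
  k=(P[:,2]>44)&(P[:,2]<62)&(abs(P[:,0])<15)&(P[:,1]<-30)&(P[:,1]>-90); q=P[k]
  if len(q): print(nme,'handle',len(q),np.percentile(q,[2,50,98],axis=0).round(1))
a=cv2.resize(cv2.imread('pics/fin.png')[80:240,190:350],(400,400)); b=cv2.resize(cv2.imread('pics/fins.png')[250:370,245:410],(400,300)); b=cv2.copyMakeBorder(b,0,100,0,0,0)
cv2.imwrite('pics/final.png',np.hstack([a,b])); print(readout.get_obs()['time_s'])
E
```

```text
top knob 64 [-101.7  181.4   46.7]
top handle 235 [[ -9.4 -67.3  45.8]
 [  2.9 -48.9  53.2]
 [ 12.2 -30.9  59.4]]
scene knob 39 [-101.2  179.7   48. ]
scene handle 165 [[ -6.1 -66.6  45.4]
 [  5.2 -47.9  54.5]
 [ 12.2 -30.9  60. ]]
23.45
```

View pics/final.png

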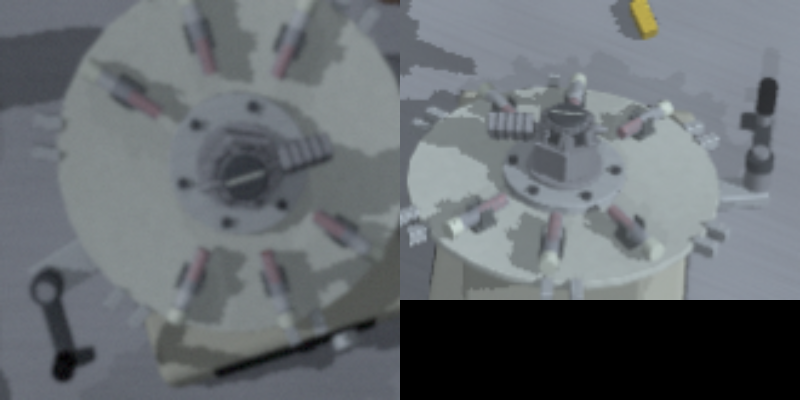

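```bash
python3 -c "
from cell import env
print(env.sign_off())"
```

```text
the job is handed in; nothing more can be done
None
```

The job is done and handed in at about 23.5 s of the 72 s. My last checks put all three parts within their limits, though the nut is closer to its limit than the rest.

- **Nut:** Tightened in three grips on the hexagon, past its seat and on to the first slot. Two wrist-camera depth measurements put it 5 to 5.5° short of perfect alignment, at about 2.00 rad, so inside the 1.95 to 2.24 band. An earlier reading taken while the arm was still moving said 119° (2.08 rad); I trust the later two. I left it there because the pin went in without resistance.
- **Pin:** Pushed through slot and hole from the right until the handle met the nut, with about 12 N of contact force. The handle's back end measured 66.6 to 67.6 mm from the hole's centre in three views; hard home is 67.5 mm. The pin lay within a few degrees of the hole's line.
- **Pawl:** Swung out with closed fingers. The knob's final position, seen from two cameras, works out to about 0.75 rad, beyond the 0.55 needed.
- **Robot:** The arm was clear of everything at the end, and I saw no force near the limits.

One thing that went wrong: the second nut grip slipped and left the nut about 21° short. I found that by measuring and corrected it with a third grip.

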